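# Rack the scrapers and start the rinse

## Robot

A 6-joint arm with a two-finger parallel gripper is mounted at the origin on the work surface. World frame = base frame: x ahead of the robot, y to its left, z up, the work surface at z = 0. Lengths are in m, angles in rad, forces in N, time in s.
With the tool pointing down it reaches from about 0.425 to 0.95 m from the base axis. Payload 3.5 kg.
Tool frame: the origin (TCP) lies at the very end of the fingers, on their centre line; the grasp point (between the pads) lies 19 mm behind it (ctrl.pinch_z is the distance from the TCP to the grasp point, in m); z points along the fingers, y is the line along which they close (so a half turn about z gives the same grasp; the last joint's range is limited). The gripper opens to 85 mm and grips with 20 to 120 N. Pads are 22 mm wide; open, the fingers measure 114 mm over their backs; the gripper's body (76 mm by 85 mm) begins 54 mm behind the grasp point. The pads swing forward as they close: fully open they stand 13 mm farther back than shut.
Start: joints at [1.124, 0.286, 1.577, -0, 1.279, -0.15], TCP at [0.197, 0.645, 0.231] pointing down, gripper open.
Joint ranges: [-2.77, 2.77], [-0.9, 2.22], [0.21, 2.48], [-1.53, 4.67], [0.24, 2.81], [-2.84, 2.84]. Speed limits (rad/s): [2.79, 2.79, 3.14, 3.14, 3.14, 3.14].

## Interface

Orientations are given as a unit quaternion [x, y, z, w].
In Python, from plant import ctrl gives the robot as it stands. The module is installed in compiled form; this text tells all that it offers.
- The arm moves only by the shell command python3 -m crank 'ROWS' [OPENING] [FORCE]. ROWS is JSON, a list of rows, each a list of 6 numbers: the shift along the tool's x, y, z in cm, then the turn, a rotation vector about the tool's x, y, z in rad. In form: [[tx, ty, tz, rx, ry, rz], ...]. A call has 1 to 10 rows; each row is the pose to reach, as a shift and turn from the pose commanded when the call began, along the tool's axes at that moment; what a row does not reach only later rows make up. A row lasts 1/10 s, in which the tool goes at most 50 mm and 8.59 degrees, less where a joint would pass 70% of its speed; a pose out of reach is approached as far as the arm can. A call with a gripper value outside its range is refused whole. OPENING is the opening, from 0 (shut) to 1 (fully open), set as the call begins (- or left out, the last holds). The fingers move at their own pace and stop on an object; FORCE is the grip in N (left out, the last holds). Time passes only in rows, so rows that repeat a pose let the fingers close. It gives the time, the measured TCP pose, the force, the opening and the grip force at its end, in the units of the state.
- ctrl.get_state(): the state, without advancing time (a new reading comes with each control period).
- ctrl.read_camera(name): name is "side" or "top" or "wrist"; returns (picture, depth): 384x512x3 uint8, blue, green, red; 384x512 float32, m along the optical axis (not along the pixel's ray), 0 where there is no reading.
- ctrl.camera_info(name): a dict with "K" (3x3 intrinsics, pixels), "origin" and "orientation" of the camera in the world. Camera axes: x right, y down, z forward; pixel columns grow to the right and rows downward; lengths in m; the calibration is good to about 2 mm. The wrist camera is an equidistant fisheye: a pixel r from the principal point sees the ray r / f radians off the axis. A picture is of the moment at which its call begins: read the wrist's pose just before it. camera_info takes no time and is no camera call; for the wrist camera it gives the pose at the moment of the call.
- ctrl.sign_off(): hands the job in; it is judged then, once.
The state is a dict: "time": time; "qpos": joint angles; "dq": joint speeds; "joint_efforts": joint torques, N m; "eef_pos": TCP position; "tcp_rot": TCP orientation; "contact_force": force on the tool from outside, world axes, zero at the start; "wrist_torque": the same for the moment, N m; "opening": opening from 0.0 (shut) to 1.0 (fully open); "finger_force": force on a finger pad.
Only numpy, scipy, OpenCV 4.12 (cv2) and the standard library are available. Lean on these libraries where they do the work, as an engineer would, in place of code of your own. Each camera call takes 0.05 s, during which the arm holds its last target. There are 200 camera calls.

## Task

First switch the rinse off by turning the selector to the one-stud position. Then slide each of the loose scrapers lying on the bench blade first into a slot of its own in the rinse carriage, fully home against the back stop, and once they are all in, slide the carriage along until its brass mark sits right under the nozzle and turn the selector to the three-stud position to start the rinse. Leave the bottle, the canister and the jar as they stand.

Things in the scene. Friction and masses are not known exactly. Their poses are not given: they have to be found in the camera images.
- scraper0: Scraper lying flat (2 or 3 present, identical). Black handle 100 long, 22 wide, 28 tall, then a bare steel blade 70 long, 54 wide, 4 thick, undersides level. Origin on the underside below the grip point; x along the tool to the blade (handle x -60 to 40 mm, blade 40 to 110), y across, z up. About 0.2 kg, balance point within 30 mm of the origin.
- scraper1: Scraper lying flat (2 or 3 present, identical). Black handle 100 long, 22 wide, 28 tall, then a bare steel blade 70 long, 54 wide, 4 thick, undersides level. Origin on the underside below the grip point; x along the tool to the blade (handle x -60 to 40 mm, blade 40 to 110), y across, z up. About 0.2 kg, balance point within 30 mm of the origin.
- scraper2: Scraper lying flat (2 or 3 present, identical). Black handle 100 long, 22 wide, 28 tall, then a bare steel blade 70 long, 54 wide, 4 thick, undersides level. Origin on the underside below the grip point; x along the tool to the blade (handle x -60 to 40 mm, blade 40 to 110), y across, z up. About 0.2 kg, balance point within 30 mm of the origin.
- scraper0_tip (a point): Middle of the blade's front edge of scraper0, on its underside, 110 mm ahead of its origin; axes as the scraper.
- scraper1_tip (a point): Middle of the blade's front edge of scraper1, on its underside, 110 mm ahead of its origin; axes as the scraper.
- scraper2_tip (a point): Middle of the blade's front edge of scraper2, on its underside, 110 mm ahead of its origin; axes as the scraper.
- slot0_mouth (a point): Mouth of the right-hand (-y) of 3 flat blade slots, 76 mm apart in the sliding carriage: middle of its width, on the deck. Slot 60 wide, 10 high (two lips overhang its sides by 9), 68 deep, closed behind; walls rounded at the mouth. x points into the slot, y along the travel, z up. Deck is 18 mm over the table and runs 45 mm out before the mouths; lips' top at 33 mm.
- slot1_mouth (a point): Mouth of the middle of 3 flat blade slots, 76 mm apart in the sliding carriage: middle of its width, on the deck. Slot 60 wide, 10 high (two lips overhang its sides by 9), 68 deep, closed behind; walls rounded at the mouth. x points into the slot, y along the travel, z up. Deck is 18 mm over the table and runs 45 mm out before the mouths; lips' top at 33 mm.
- slot2_mouth (a point): Mouth of the left-hand (+y) of 3 flat blade slots, 76 mm apart in the sliding carriage: middle of its width, on the deck. Slot 60 wide, 10 high (two lips overhang its sides by 9), 68 deep, closed behind; walls rounded at the mouth. x points into the slot, y along the travel, z up. Deck is 18 mm over the table and runs 45 mm out before the mouths; lips' top at 33 mm.
- slot0_home (a point): Middle of the back stop of the right-hand (-y) slot, on the deck: where the middle of a blade's front edge lies when it is fully home. Axes as the mouth's.
- slot1_home (a point): Middle of the back stop of the middle slot, on the deck: where the middle of a blade's front edge lies when it is fully home. Axes as the mouth's.
- slot2_home (a point): Middle of the back stop of the left-hand (+y) slot, on the deck: where the middle of a blade's front edge lies when it is fully home. Axes as the mouth's.
- carriage_handle (a point): Grip point of the black upright fin on the carriage's left (+y) end: 50 long along x, 14 thick along y, from 33 to 80 mm above the table; the point lies on its middle plane 62 mm above the table. Axes as the slots'; the carriage slides along y.
- carriage (a joint): Travel of the carriage along its track, 0 to 0.12 m, growing to its left (+y); it stays where it is left (about 4 N to move).
- mark (a point): Centre of the round brass mark (20 mm across, dark centre) on the deck behind the slots, in the middle of the carriage's width; moves with the carriage. Axes as the slots'.
- nozzle_tip (a point): Tip of the white rinse nozzle that points down from an arm of the fixed steel post behind the carriage, 45 mm above the table; the post is 85 mm behind the tip, the arm 125 mm above the table. It stands over the line along which the mark travels. Axes as the post's, which is set parallel to the track.
- selector_grip (a point): Grip point of the selector knob, on its vertical axis, 87 mm above the table: a bar 42 long, 14 thick, 32 tall (72 to 104 mm above the table) on a grey box 100 by 90 by 50 mm. Its x axis lies along the bar and turns with it; the white pointer line is at the -x end of the bar.
- selector (a joint): Angle of the selector, 0 to 1.6 rad, growing clockwise as seen from above, stiff, it stays where it is left; positions marked beside the knob by white studs: 0 (one stud), 0.7 (two) and 1.4 (three). Starts near two studs.
- bottle_a: Bystander: small capped brown bottle, 60 across, 180 tall, origin at its foot.
- canister: Bystander: closed steel canister, 80 across, 100 tall, origin at its foot.
- cap_jar: Bystander: clear jar with a white lid, 90 across, 110 tall, origin at its foot.
Not all that is in view belongs to the job. Leave any green look-alike of the part that bears selector_grip alone.

How it is judged:
By the outcome, as a careful person would: the job done as asked, in the order asked, and still so for the second after the job is handed in, with the robot touching nothing.
Of scraper0, scraper1, scraper2 only 2 to 3 are there at a start; the rules pass over those that are not, and their reading is None.
At some moment in a run one of scraper0, scraper1, scraper2 may be knocked a few centimetres aside while the robot is not near it.
Once in a run the grip may slacken for a moment while it holds something.
It also fails if it takes over 210 s, if anything falls off the work surface, if the arm or the gripper's body presses on something with over 40 N, if the wrist force passes 120 N, or if a joint passes its speed limit or range.

## Working session

There is one attempt and no reset: what is moved stays moved. The work goes in short steps, Python scripts to look and compute and a shell command to move; the robot and the scene stay as the last step left them, time stands still between calls to the robot, and variables do not carry over. Pictures are saved under pics/ and viewed, at most 14 in all, crops included, and the job is handed in when it is done.

```bash
mkdir -p pics; cat > h.py <<'E'
import numpy as np, cv2
from plant import ctrl
from scipy.spatial.transform import Rotation as R
def cam(n):
    i=ctrl.camera_info(n); im,d=ctrl.read_camera(n); return i,im,d
def save(n,fn):
    i,im,d=cam(n); cv2.imwrite(f'pics/{fn}.png',im); np.savez(f'pics/{fn}.npz',d=d,im=im,K=i['K'],o=i['origin'],q=i['orientation'])
def load(fn): return np.load(f'pics/{fn}.npz')
def ray(z,u,v,fish=False):
    K=z['K']; x=(u-K[0,2])/K[0,0]; y=(v-K[1,2])/K[1,1]
    if fish:
        r=np.hypot(x,y); s=np.sin(r)/r if r>1e-9 else 1; c=np.array([x*s,y*s,np.cos(r)])
    else: c=np.array([x,y,1.])
    return R.from_quat(z['q']).as_matrix()@c
def atz(z,u,v,h,fish=False):
    w=ray(z,u,v,fish); return z['o']+w*(h-z['o'][2])/w[2]
def pt(z,u,v):
    return z['o']+ray(z,u,v)*z['d'][int(v),int(u)]
def proj(z,p):
    c=R.from_quat(z['q']).as_matrix().T@(np.array(p)-z['o']); return (z['K']@c)[:2]/c[2]
def tool(p,yaw=None):
    s=ctrl.get_state(); r=R.from_quat(s['tcp_rot']); return r.inv().apply(np.array(p)-s['eef_pos'])*100
E
python3 - <<'E'
from h import *
for n in ['top','side','wrist']:
    save(n,n+'0'); i=ctrl.camera_info(n); print(n,i)
s=ctrl.get_state();print(s, ctrl.pinch_z)
a=load('top0');b=load('side0')
cv2.imwrite('pics/top0b.png',cv2.resize(a['im'],(800,600)))
cv2.imwrite('pics/side0b.png',cv2.resize(b['im'],(800,600)))
E
```

```text
top {'K': array([[478.60221574,   0.        , 256.86466301],
       [  0.        , 478.60221574, 197.81945541],
       [  0.        ,   0.        ,   1.        ]]), 'origin': array([0.38838021, 0.06458789, 1.86190008]), 'orientation': array([ 0.70810585, -0.70534915,  0.02675045, -0.01879077])}
side {'K': array([[348.01263426,   0.        , 259.77688461],
       [  0.        , 348.01263426, 190.54062152],
       [  0.        ,   0.        ,   1.        ]]), 'origin': array([0.46722933, 0.84764759, 0.62706844]), 'orientation': array([-0.02247235,  0.88443691, -0.46611625, -0.00140741])}
wrist {'K': array([[297.31863964,   0.        , 253.72446463],
       [  0.        , 297.31863964, 198.34422624],
       [  0.        ,   0.        ,   1.        ]]), 'origin': array([0.13208318, 0.66604011, 0.37300838]), 'orientation': array([0.79603094, 0.58925848, 0.08153782, 0.1116278 ])}
{'time': 0.15, 'qpos': array([ 1.12398951e+00,  2.87047168e-01,  1.57788612e+00,  1.52831763e-05,
        1.27863703e+00, -1.49971991e-01]), 'dq': array([ 0.00113529, -0.00158367, -0.00624243,  0.00069297, -0.00025839,
       -0.00047248]), 'joint_efforts': array([ 7.03820770e-04, -4.06603897e+01, -2.93140805e+01, -1.16412807e-04,
        3.91882611e-03, -1.09252605e-05]), 'eef_pos': array([0.19714855, 0.64500378, 0.23018368]), 'tcp_rot': array([ 1.47875239e-01,  9.89005529e-01, -9.42988373e-04, -2.97691010e-04]), 'contact_force': array([-0.91118719, -0.66305763,  0.38045008]), 'wrist_torque': array([-0.05163396, -0.01983363, -0.00287912]), 'finger_force': 0.0, 'opening': 0.9993733225671404} 0.0187
```

View pics/top0b.png

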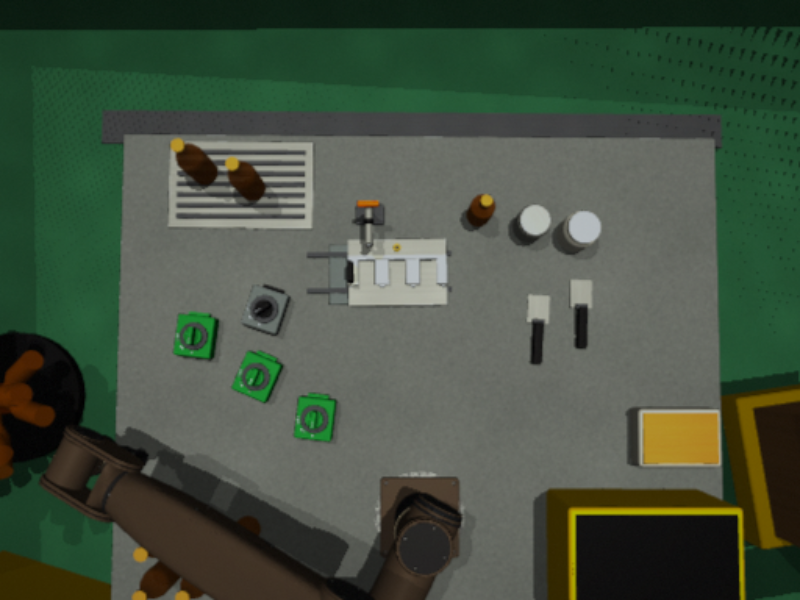

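View pics/side0b.png

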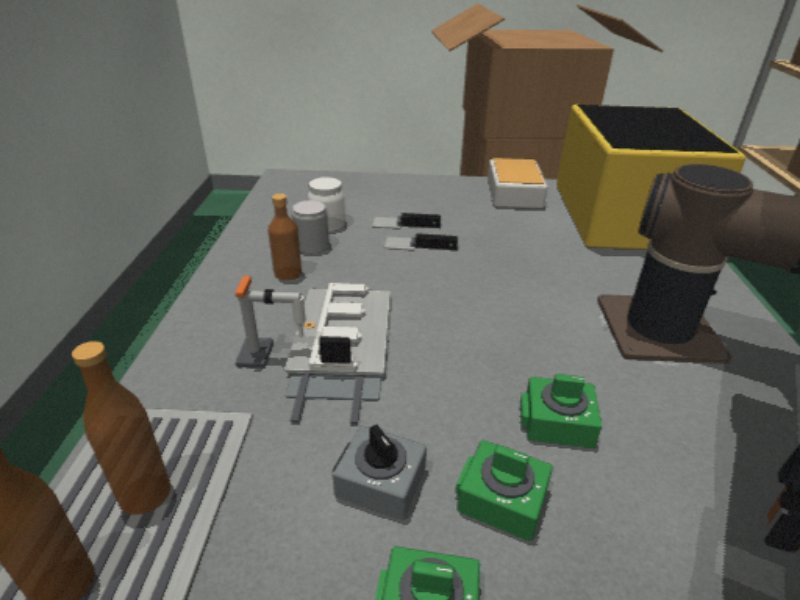

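Top view (800 px scale): two scrapers at (538,325) and (582,310), with their blades pointing away from the robot. The carriage is at (397,270) with its brass mark at (396,247), and the nozzle is near (369,240). Selector candidates are the grey box at (265,310) and the green ones at (195,336), (258,376) and (316,418), so I choose the grey one. Next I check it in a close crop.

```bash
python3 - <<'E'
from h import *
a=load('top0');b=load('side0')
c1=cv2.resize(a['im'][175:220,150:195],(400,400),interpolation=cv2.INTER_CUBIC)
c2=cv2.resize(b['im'][265:335,208:278],(400,400),interpolation=cv2.INTER_CUBIC)
cv2.imwrite('pics/sel.png',np.hstack([c1,c2]))
c=a['im'][125:205,190:295]; cv2.imwrite('pics/car.png',cv2.resize(c,None,fx=7.5,fy=7.5,interpolation=cv2.INTER_CUBIC)[:600])
s=1/1.5625
for n,(u,v) in dict(sel=(265,309),mark=(397,247),s0tip=(539,297),s0h=(537,360),s1tip=(581,282),s1h=(581,346),deckR=(446,304),deckL=(349,304)).items():
    print(n,pt(a,u*s,v*s))
# dark blobs = handles: PCA at height .028
for (x0,x1,y0,y1) in [(325,365,180,240),(362,390,170,230)]:
    im=a['im'][y0:y1,x0:x1]; 
    for nm,m,h in [('handle',im.max(2)<50,.028),('blade',im.min(2)>145,.004)]:
        n,l,st,ce=cv2.connectedComponentsWithStats(m.astype(np.uint8)); 
        if n<2: print(nm,'none');continue
        k=1+np.argmax(st[1:,4]); v,u=np.nonzero(l==k)
        P=np.array([atz(a,x+x0,y+y0,h)[:2] for x,y in zip(u,v)])
        r=cv2.minAreaRect(P.astype(np.float32)*1000); print(nm,len(P),P.mean(0),r)
E
```

```text
sel [0.50139738 0.36750544 0.09259418]
mark [0.66144927 0.05540054 0.0209571 ]
s0tip [ 0.53948208 -0.29857534  0.01039815]
s0h [ 0.38306026 -0.28918398  0.02661312]
s1tip [ 0.57781618 -0.40469929  0.00706384]
s1h [ 0.41777286 -0.39778166  0.02693092]
deckR [ 0.5205874  -0.06650479  0.01627485]
deckL [0.51860645 0.17271785 0.02947339]
handle 186 [ 0.42662881 -0.28773451] ((426.7343444824219, -287.5087890625), (26.441484451293945, 101.0992431640625), 86.32257843017578)
blade 189 [ 0.51485966 -0.2967182 ] ((511.1877746582031, -295.8193054199219), (46.925811767578125, 66.27045440673828), 89.48338317871094)
handle 206 [ 0.46531644 -0.39697725] ((465.6193542480469, -396.79730224609375), (27.028738021850586, 100.32990264892578), 89.34400939941406)
blade 174 [ 0.55374117 -0.40385152] ((550.6110229492188, -403.79144287109375), (43.133644104003906, 65.90724182128906), 89.27433776855469)
```

View pics/sel.png

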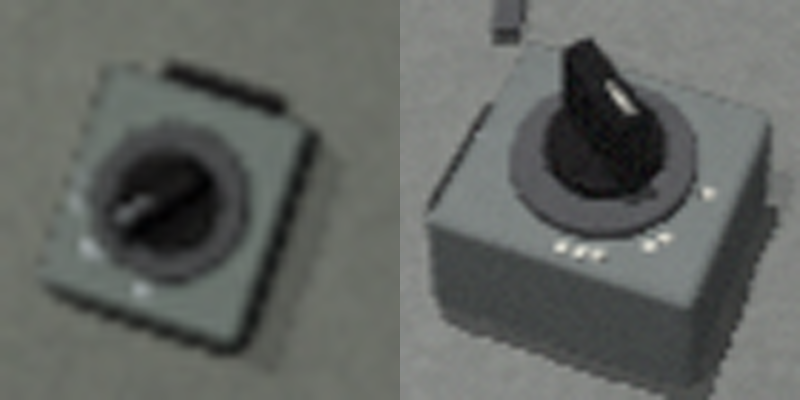

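View pics/car.png

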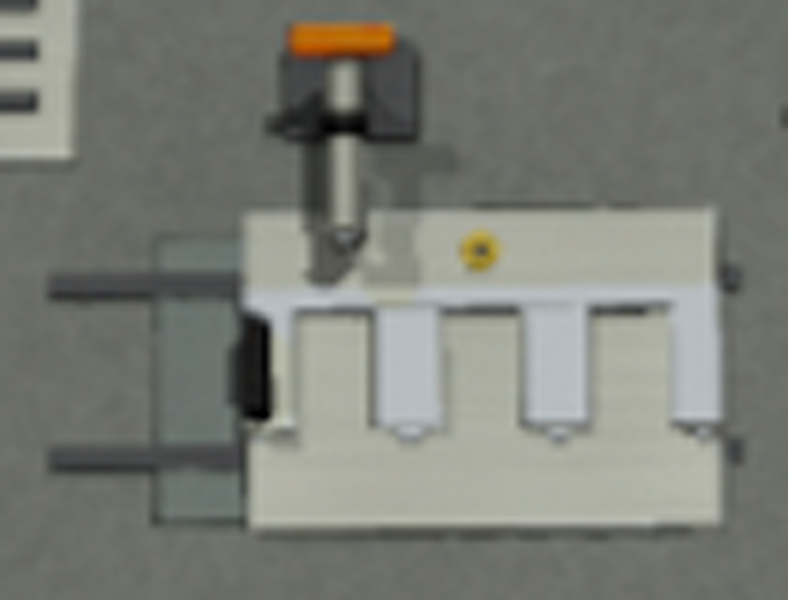

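The grey box is the real selector. It has a black knob with its white pointer near two studs, the single stud on the robot side and three studs on the far side. The carriage crop shows 3 slots, the fin on the left, the mark at (479,250) and the nozzle tip at (343,238). I'll move above the selector, which also clears the view for a hidden third scraper.

```bash
python3 -m crank '[[-37,-17.7,-2,0,0,0],[-37,-17.7,-2,0,0,0.2],[-37,-17.7,-2,0,0,0.4],[-37,-17.7,-2,0,0,0.6],[-37,-17.7,-2,0,0,0.8],[-37,-17.7,-2,0,0,0.93],[-37,-17.7,-2,0,0,0.93],[-37,-17.7,-2,0,0,0.93],[-37,-17.7,-2,0,0,0.93],[-37,-17.7,-2,0,0,0.93]]' 1 40
python3 -m crank '[[0,0,0,0,0,0],[0,0,0,0,0,0],[0,0,0,0,0,0]]'
python3 - <<'E'
from h import *
s=ctrl.get_state();print(s['eef_pos'],s['tcp_rot'],s['qpos'])
save('wrist','w1');save('top','top1')
a=load('top1');cv2.imwrite('pics/v1.png',np.hstack([cv2.resize(load('w1')['im'],(400,300)),cv2.resize(a['im'],(400,300))]))
w=load('w1'); cv2.imwrite('pics/w1b.png',cv2.resize(w['im'],(800,600)))
E
```

```text
time: 1.15
eef_pos: [0.5006, 0.3666, 0.251]
tcp_rot: [0.577, 0.817, -0.0, -0.0]
contact_force: [-0.0, 0.8, -0.6]
opening: 1.004
finger_force: 0.0
time: 1.45
eef_pos: [0.4982, 0.3693, 0.2512]
tcp_rot: [0.575, 0.818, -0.0, -0.0]
contact_force: [-1.0, 0.1, 0.6]
opening: 1.0
finger_force: 0.0
[0.49815205 0.36926467 0.25117386] [ 5.74653243e-01  8.18396966e-01 -1.27654966e-04 -1.99823855e-04] [4.74349113e-01 1.52511256e-01 1.69768418e+00 2.44277871e-04
 1.29180923e+00 1.27846272e-01]
```

View pics/w1b.png

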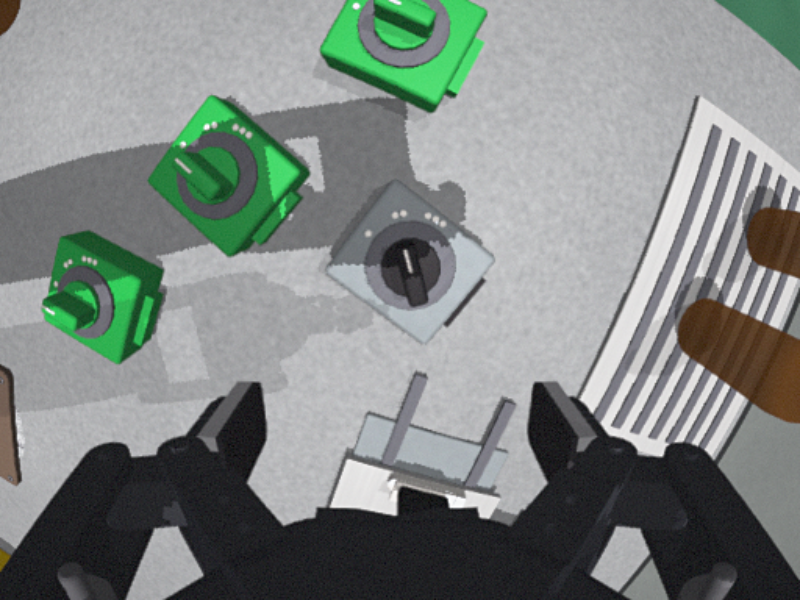

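Wrist view: knob bar ends at (402,245) (pointer) and (419,305). Studs are at one (368,233), two (399,214) and three (435,220), and the ring centre is near (411,265).

```bash
python3 - <<'E'
from h import *
w=load('w1');s=1/1.5625
f=lambda u,v,h:atz(w,u*s,v*s,h,True)
g=w['im'][130:230,200:325]; cv2.imwrite('pics/k.png',np.hstack([cv2.resize(g,(500,400),interpolation=cv2.INTER_CUBIC)]))
a=f(402,245,.104);b=f(419,305,.104);c=f(411,265,.05)
print(a,b,(a+b)/2,c, np.hypot(*(a-b)[:2]))
ang=lambda d:np.degrees(np.arctan2(d[1],d[0]))
print('bar ptr',ang(a-b))
for n,p in dict(one=(368,233),two=(399,214),three=(435,220)).items(): q=f(*p,.05);print(n,q,ang(q-c),np.hypot(*(q-c)[:2]))
st=ctrl.get_state();x=R.from_quat(st['tcp_rot']).apply([1,0,0]);print('toolx',ang(x))
cc=[f(*p,.05) for p in [(397,180),(494,258),(427,342),(327,268)]];print(np.mean(cc,0),ang(cc[1]-cc[2]),ang(cc[0]-cc[3]), [np.linalg.norm(cc[i]-cc[i-1]) for i in range(4)])
t=load('top1');cv2.imwrite('pics/t1.png',cv2.resize(t['im'],(800,600)))
E
```

```text
[0.49273379 0.39848629 0.104     ] [0.51646621 0.36550913 0.104     ] [0.5046     0.38199771 0.104     ] [0.50744934 0.37972478 0.05      ] 0.04062906230348429
bar ptr 125.74114234614206
one [0.46904759 0.39166241 0.05      ] 162.73153768155154 0.040214438894030854
two [0.485886   0.41275363 0.05      ] 123.1390611595887 0.03944467657952666
three [0.51241474 0.41774806 0.05      ] 82.55993935510214 0.038346118630805406
toolx 109.82325038305257
[0.50745342 0.3813428  0.05      ] 73.20712182676608 70.9346405827299 [np.float64(0.08441498167000981), np.float64(0.09362147537105277), np.float64(0.0838789373529124), np.float64(0.09695796586539634)]
```

View pics/k.png

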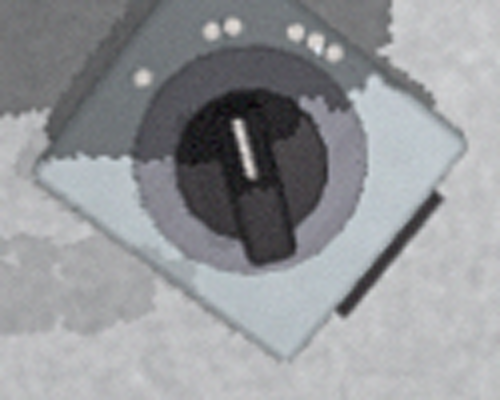

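View pics/t1.png

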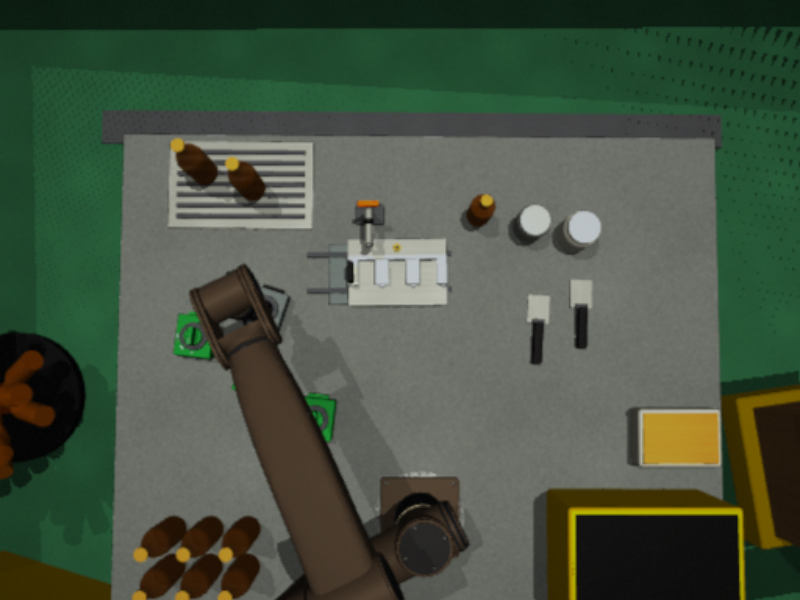

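Both views agree that only two scrapers are there. Bar at 125.7°, studs at 162.7°, 123.1° and 82.6° (40° apart, as stated), and the axis is about (0.506,0.381). Rotate, descend and grip.

```bash
python3 -m crank '[[0.9,1.2,0,0,0,-0.14],[0.9,1.2,0,0,0,-0.28],[0.9,1.2,4,0,0,-0.28],[0.9,1.2,8,0,0,-0.28],[0.9,1.2,12,0,0,-0.28],[0.9,1.2,14,0,0,-0.28],[0.9,1.2,16,0,0,-0.28],[0.9,1.2,17.2,0,0,-0.28],[0.9,1.2,17.2,0,0,-0.28],[0.9,1.2,17.2,0,0,-0.28]]' 1
python3 -m crank '[[0,0,0,0,0,0],[0,0,0,0,0,0],[0,0,0,0,0,0],[0,0,0,0,0,0],[0,0,0,0,0,0],[0,0,0,0,0,0],[0,0,0,0,0,0],[0,0,0,0,0,0]]' 0 60
python3 - <<'E'
from h import *
save('wrist','w2');s=ctrl.get_state();print(s['qpos'],s['wrist_torque'])
cv2.imwrite('pics/w2b.png',load('w2')['im'])
E
```

```text
time: 2.55
eef_pos: [0.508, 0.381, 0.0801]
tcp_rot: [0.456, 0.89, 0.0, 0.0]
contact_force: [0.5, 0.2, 0.3]
opening: 1.001
finger_force: 0.0
time: 3.35
eef_pos: [0.5056, 0.3789, 0.0798]
tcp_rot: [0.456, 0.89, -0.004, -0.002]
contact_force: [-6.4, -6.1, 7.0]
opening: 0.144
finger_force: 60.6
[ 4.83241959e-01  3.57162637e-01  1.78356851e+00 -1.44376619e-03
  1.00887962e+00 -1.40375343e-01] [-0.89926271  1.07416616 -0.00558518]
```

View pics/w2b.png

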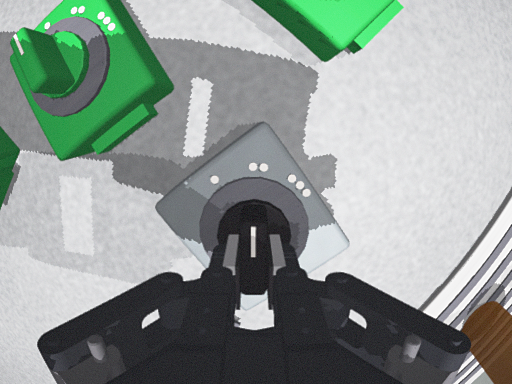

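Grip holds on the bar (opening ≈12 mm), pointer at (253,240) facing the two-stud pair at (258,167). Turn counter-clockwise by 0.65.

```bash
python3 -m crank '[[0,-0.2,0,0,0,-0.1],[0,-0.2,0,0,0,-0.2],[0,-0.2,0,0,0,-0.3],[0,-0.2,0,0,0,-0.4],[0,-0.2,0,0,0,-0.5],[0,-0.2,0,0,0,-0.6],[0,-0.2,0,0,0,-0.66],[0,-0.2,0,0,0,-0.66],[0,-0.2,0,0,0,-0.66],[0,-0.2,0,0,0,-0.66]]'
python3 - <<'E'
from h import *
save('wrist','w3');s=ctrl.get_state();print(s['qpos'],s['wrist_torque'])
x=R.from_quat(s['tcp_rot']).apply([1,0,0]);print(np.degrees(np.arctan2(x[1],x[0])))
cv2.imwrite('pics/w3b.png',cv2.resize(load('w3')['im'][100:300,130:380],(750,600),interpolation=cv2.INTER_CUBIC))
E
```

```text
time: 4.4
eef_pos: [0.5057, 0.3792, 0.0798]
tcp_rot: [0.144, 0.99, -0.0, -0.001]
contact_force: [-4.4, -1.9, 5.9]
opening: 0.143
finger_force: 60.8
[ 4.82904876e-01  3.54312434e-01  1.78720071e+00  4.34604244e-04
  1.00145810e+00 -7.98766849e-01] [-0.47412473  0.64695544 -0.68704477]
163.42091768956928
```

View pics/w3b.png

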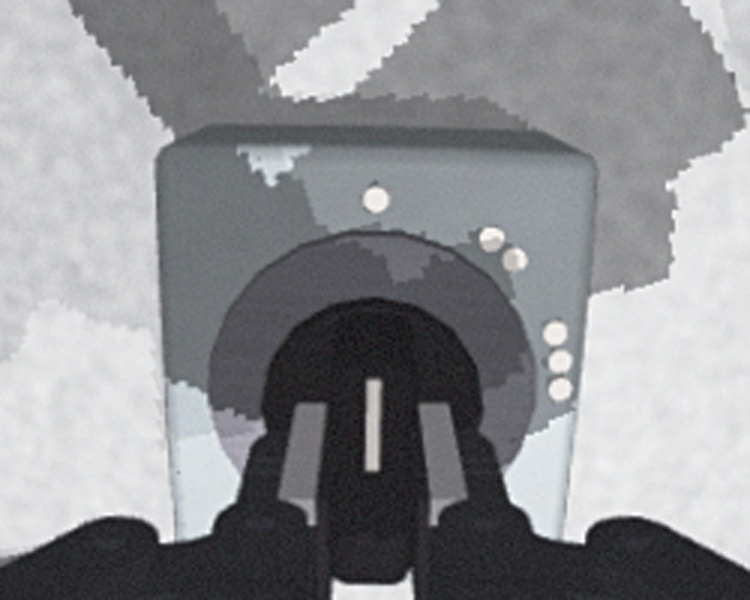

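Pointer (373,425) lines up with the single stud (376,200). Release, rise, and move over to the scrapers.

```bash
python3 -m crank '[[0,0,0,0,0,0],[0,0,0,0,0,0],[0,0,0,0,0,0],[0,0,0,0,0,0],[0,0,0,0,0,0],[0,0,-3,0,0,0],[0,0,-8,0,0,0],[0,0,-12,0,0,0],[0,0,-15,0,0,0],[0,0,-17,0,0,0]]' 1
python3 -m crank '[[-0.6,-3.4,0,0,0,0.145],[-1.1,-6.8,0,0,0,0.29],[-1.7,-10.1,0,0,0,0.435],[-2.2,-13.5,0,0,0,0.58],[-2.8,-16.9,0,0,0,0.725],[-3.4,-20.2,0,0,0,0.87],[-3.9,-23.6,0,0,0,1.015],[-4.5,-27,0,0,0,1.16],[-5,-30.3,0,0,0,1.305],[-5.6,-33.7,0,0,0,1.45]]'
python3 -m crank '[[-3.4,0.2,0,0,0,0.145],[-6.8,0.3,0,0,0,0.29],[-10.3,0.5,0,0,0,0.435],[-13.7,0.6,0,0,0,0.58],[-17.1,0.8,0,0,0,0.725],[-20.5,0.9,0,0,0,0.87],[-24,1.1,0,0,0,1.015],[-27.4,1.2,0,0,0,1.16],[-30.8,1.4,0,0,0,1.305],[-34.2,1.5,0,0,0,1.45]]'
python3 -m crank '[[0,0,0,0,0,0],[0,0,0,0,0,0],[0,0,0,0,0,0]]'
python3 - <<'E'
from h import *
save('wrist','w4');s=ctrl.get_state();print(s['qpos'])
cv2.imwrite('pics/w4b.png',cv2.resize(load('w4')['im'],(800,600),interpolation=cv2.INTER_CUBIC))
E
```

```text
time: 5.45
eef_pos: [0.507, 0.3799, 0.2532]
tcp_rot: [0.143, 0.99, 0.002, 0.002]
contact_force: [0.8, -0.9, 1.0]
opening: 0.997
finger_force: 0.0
time: 6.45
eef_pos: [0.4641, 0.0391, 0.2495]
tcp_rot: [0.765, 0.644, 0.0, 0.0]
contact_force: [0.3, 0.6, -0.8]
opening: 0.999
finger_force: 0.0
time: 7.45
eef_pos: [0.4224, -0.3009, 0.2494]
tcp_rot: [1.0, -0.026, 0.0, 0.0]
contact_force: [0.3, -1.3, -0.6]
opening: 1.004
finger_force: 0.0
time: 7.75
eef_pos: [0.4228, -0.2986, 0.2492]
tcp_rot: [1.0, -0.022, -0.0, -0.0]
contact_force: [0.2, 0.5, 0.4]
opening: 1.002
finger_force: 0.0
[-8.10855133e-01 -7.91221076e-02  1.93972681e+00  2.56273216e-04
  1.28120198e+00  8.03081219e-01]
```

View pics/w4b.png

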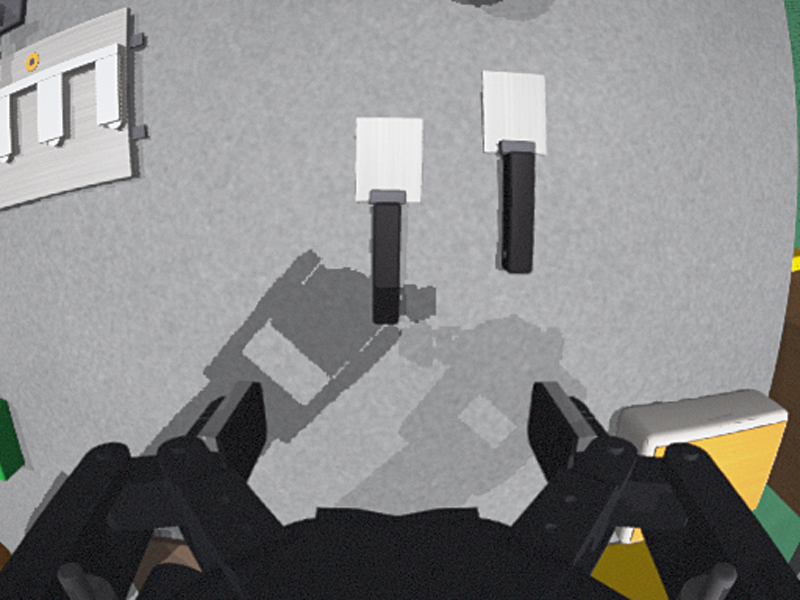

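Wrist view: scraper A blade corners (357,118),(422,118),(422,202),(357,201), handle end (385,323). Scraper B blade corners (483,70),(545,74),(545,154),(486,152), handle end (517,271).

```bash
cat >> h.py <<'E'
def ang(d): return np.degrees(np.arctan2(d[1],d[0]))
def W(fn,s=1/1.5625):
    w=load(fn); return lambda u,v,h: atz(w,u*s,v*s,h,True)
def plan(p,yaw):
    s=ctrl.get_state(); r=R.from_quat(s['tcp_rot']); x=r.apply([1,0,0])
    print('shift cm',np.round(r.inv().apply(np.array(p)-s['eef_pos'])*100,2),'rz',np.round(np.radians((ang(x)-yaw+180)%360-180),3),'yaw now',ang(x))
E
python3 - <<'E'
from h import *
f=W('w4')
for n,c,h in [('A',[(357,118),(422,118),(422,202),(357,201)],[(373,323),(398,323)]),('B',[(483,70),(545,74),(545,154),(486,152)],[(504,272),(531,272)])]:
    q=[f(*p,.004) for p in c]; hh=(f(*h[0],.028)+f(*h[1],.028))/2
    tip=(q[0]+q[1])/2; rear=(q[2]+q[3])/2
    print(n,'w',np.linalg.norm(q[0]-q[1]),np.linalg.norm(q[2]-q[3]),'len',np.linalg.norm(tip-rear),'tip',tip,'yaw',ang(tip-rear),ang(tip-hh),'tip-end',np.hypot(*(tip-hh)[:2]))
    y=np.radians(ang(tip-hh)); o=tip-.11*np.array([np.cos(y),np.sin(y),0]); print('origin',o)
    plan([o[0],o[1],.006],np.degrees(y))
E
```

```text
A w 0.05334316711304558 0.053941392976579815 len 0.070188766972707 tip [ 0.54706141 -0.29766088  0.004     ] yaw -2.5288522863678105 -3.593733660745294 tip-end 0.16807829928678003
origin [ 0.43727771 -0.29076593  0.004     ]
shift cm [ 1.4  -0.82 24.33] rz 0.02 yaw now -2.475936055440672
B w 0.054326042412160776 0.051722962642073766 len 0.07095721125797695 tip [ 0.5867078 -0.4043163  0.004    ] yaw -1.580573243520436 -2.575807692301532 tip-end 0.1689305024662933
origin [ 0.47681894 -0.39937277  0.004     ]
shift cm [ 5.82  9.86 24.32] rz 0.002 yaw now -2.475936055440672
```

```bash
python3 -m crank '[[1.4,-0.8,4,0,0,0.02],[1.4,-0.8,9,0,0,0.02],[1.4,-0.8,14,0,0,0.02],[1.4,-0.8,18,0,0,0.02],[1.4,-0.8,21,0,0,0.02],[1.4,-0.8,23,0,0,0.02],[1.4,-0.8,24,0,0,0.02],[1.4,-0.8,24.5,0,0,0.02],[1.4,-0.8,24.5,0,0,0.02],[1.4,-0.8,24.5,0,0,0.02]]' 1
python3 -m crank '[[0,0,0,0,0,0],[0,0,0,0,0,0],[0,0,0,0,0,0],[0,0,0,0,0,0],[0,0,0,0,0,0],[0,0,0,0,0,0],[0,0,0,0,0,0],[0,0,0,0,0,0]]' 0 100
python3 -m crank '[[0,0,-1,0,0,0],[0,0,-3,0,0,0],[0,0,-5,0,0,0],[0,0,-8,0,0,0],[0,0,-10,0,0,0],[0,0,-10,0,0,0],[0,0,-10,0,0,0]]'
python3 - <<'E'
from h import *
t=load('top0')
# carriage estimates from top view crop px (scale 7.5, origin 190,125)
f=lambda u,v,h:atz(t,190+u/7.5-.43,125+v/7.5-.43,h)
print('mark',f(479,250,.018),'nozzle',f(343,238,.045),'front L,R',f(250,526,.018),f(720,524,.018),'slots',[f((a+b)/2,425,.025) for a,b in [(627-37,670),(445,520),(298,372)]])
E
```

```text
time: 8.8
eef_pos: [0.438, -0.2927, 0.0057]
tcp_rot: [0.999, -0.032, 0.001, 0.001]
contact_force: [0.1, -0.2, -0.5]
opening: 0.998
finger_force: 0.0
time: 9.6
eef_pos: [0.4375, -0.2926, 0.0049]
tcp_rot: [0.999, -0.033, 0.0, 0.0]
contact_force: [0.3, 0.2, 4.8]
opening: 0.233
finger_force: 99.6
time: 10.3
eef_pos: [0.4366, -0.2916, 0.1037]
tcp_rot: [0.999, -0.033, -0.0, -0.0]
contact_force: [0.3, -0.2, -1.6]
opening: 0.234
finger_force: 98.8
mark [0.66256571 0.05788554 0.018     ] nozzle [0.66435243 0.12734487 0.045     ] front L,R [0.51885962 0.17515159 0.018     ] [ 0.52094394 -0.06688527  0.018     ] slots [array([ 0.57127363, -0.02009157,  0.025     ]), array([0.57091986, 0.0557502 , 0.025     ]), array([0.57056643, 0.13152079, 0.025     ])]
```

```bash
python3 -m crank '[[-0.2,-3,0,0,0,0],[-0.3,-7,0,0,0,0],[-0.5,-11,0,0,0,-0.02],[-0.7,-15.5,0,0,0,-0.03],[-0.9,-20,0,0,0,-0.04],[-1,-24.5,0,0,0,-0.06],[-1.2,-29,0,0,0,-0.07],[-1.4,-32.5,0,0,0,-0.075],[-1.5,-34.7,0,0,0,-0.075],[-1.5,-34.7,0,0,0,-0.075]]'
python3 -m crank '[[0,0,0,0,0,0],[0,0,0,0,0,0],[0,0,0,0,0,0]]'
python3 - <<'E'
from h import *
save('wrist','w5');s=ctrl.get_state();print(s['qpos'])
cv2.imwrite('pics/w5b.png',cv2.resize(load('w5')['im'],(800,600),interpolation=cv2.INTER_CUBIC))
E
```

```text
time: 11.3
eef_pos: [0.4426, 0.0575, 0.102]
tcp_rot: [1.0, 0.007, -0.002, -0.001]
contact_force: [0.5, 0.0, -1.5]
opening: 0.236
finger_force: 98.8
time: 11.6
eef_pos: [0.4445, 0.0542, 0.1038]
tcp_rot: [1.0, 0.004, -0.0, 0.0]
contact_force: [-0.0, 0.6, -2.1]
opening: 0.237
finger_force: 98.8
[-1.05823973e-01 -7.35899004e-02  2.21967626e+00 -1.41274800e-04
  9.96071714e-01  1.45695953e+00]
```

View pics/w5b.png

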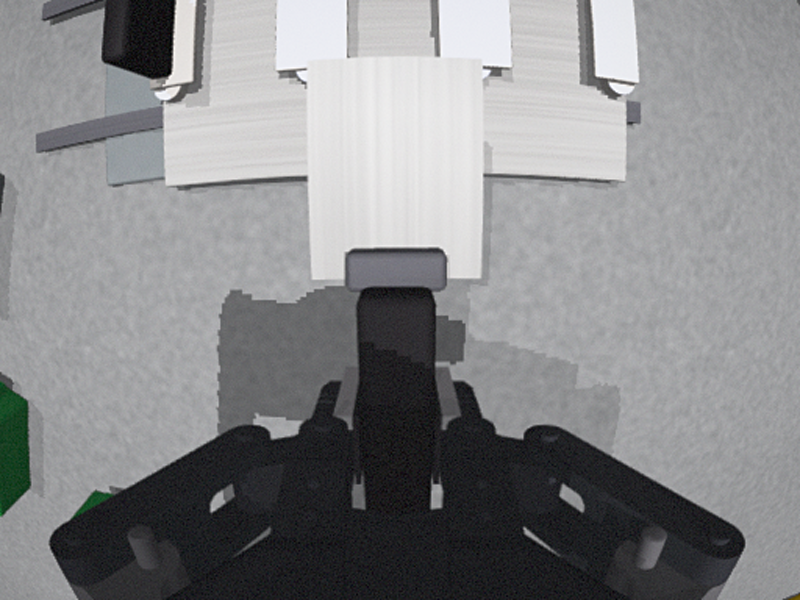

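Wrist view: blade tip corners (307,60),(482,58). Lip blocks around the middle slot span 277–348 and 440–511 at row 67, and the deck's front corners are (165,186) and (626,181).

```bash
python3 - <<'E'
from h import *
f=W('w5')
L=[f(u,67,.033) for u in (277,348,440,511)]; L0=f(638,82,.033); L0i=f(596,80,.033)
print(L,L0,L0i)
print('slot1 y',(L[0]+L[1]+L[2]+L[3])/4,'gap',np.linalg.norm(L[1]-L[2]))
a,b=f(165,186,.018),f(626,181,.018);print('front',a,b,np.linalg.norm(a-b),'yaw',ang(a-b)-90)
l,r=f(307,60,.101),f(482,58,.101);k,m=f(312,279,.101),f(482,278,.101)
print('tip',(l+r)/2,np.linalg.norm(l-r),'rear',(k+m)/2,'yaw',ang(l-r)-90,ang((l+r)-(k+m)))
plan([.45,.05,.1],0.5)
E
```

```text
[array([0.57072575, 0.11093614, 0.033     ]), array([0.56887052, 0.07766023, 0.033     ]), array([0.56914163, 0.03588289, 0.033     ]), array([0.57142272, 0.00275952, 0.033     ])] [ 0.57292465 -0.06420166  0.033     ] [ 0.57014383 -0.04036081  0.033     ]
slot1 y [0.57004016 0.0568097  0.033     ] gap 0.04177820998256304
front [0.51718825 0.17762584 0.018     ] [ 0.52178831 -0.06586821  0.018     ] 0.24353749672145103 yaw 1.0822980574330643
tip [0.5552116  0.05616886 0.101     ] 0.054707327306818855 rear [0.48424654 0.05478423 0.101     ] yaw 1.103136149286982 1.1177780278488065
shift cm [0.53 0.43 0.4 ] rz -0.001 yaw now 0.4635024274228252
```

Blade and carriage are parallel (both 1.1°) and the tip is within 1 mm of the slot centre. Descend to about 2 mm over the deck.

```bash
python3 -m crank '[[-0.3,0,2,0,0,0],[-0.3,0,4,0,0,0],[-0.3,0,6,0,0,0],[-0.3,0,7,0,0,0],[-0.3,0,7.5,0,0,0],[-0.3,0,7.8,0,0,0],[-0.3,0,7.8,0,0,0],[-0.3,0,7.8,0,0,0],[-0.3,0,7.8,0,0,0]]'
python3 -m crank '[[0.5,-0.05,0,0,0,0],[1,-0.05,0,0,0,0],[1.5,-0.05,0,0,0,0],[2,-0.05,0,0,0,0],[2.5,-0.05,0,0,0,0],[3,-0.05,0,0,0,0],[3.5,-0.1,0,0,0,0],[4,-0.1,0,0,0,0],[4,-0.1,0,0,0,0],[4,-0.1,0,0,0,0]]'
```

```text
time: 12.55
eef_pos: [0.4424, 0.055, 0.0271]
tcp_rot: [1.0, 0.005, 0.001, 0.0]
contact_force: [-0.0, 0.0, -1.2]
opening: 0.23
finger_force: 98.8
time: 13.55
eef_pos: [0.4816, 0.0565, 0.0262]
tcp_rot: [1.0, 0.005, -0.0, -0.0]
contact_force: [-0.2, 1.0, -1.1]
opening: 0.239
finger_force: 98.8
```

```bash
python3 -m crank '[[0.5,0,0.1,0,0,0],[1,0,0.1,0,0,0],[1.5,0,0.1,0,0,0],[2,0,0.1,0,0,0],[2.5,0,0.1,0,0,0],[3,0,0.1,0,0,0],[3.4,0,0.1,0,0,0],[3.7,0,0.1,0,0,0],[3.7,0,0.1,0,0,0],[3.7,0,0.1,0,0,0]]'
python3 -m crank '[[0.2,0,0.1,0,0,0],[0.4,0,0.1,0,0,0],[0.6,0,0.1,0,0,0],[0.8,0,0.1,0,0,0],[0.8,0,0.1,0,0,0]]'
python3 - <<'E'
from h import *
save('wrist','w6'); save('top','t6')
E
```

```text
time: 14.55
eef_pos: [0.5186, 0.0569, 0.0252]
tcp_rot: [1.0, 0.005, -0.0, -0.0]
contact_force: [-0.3, 0.1, -1.6]
opening: 0.237
finger_force: 98.8
time: 15.05
eef_pos: [0.5219, 0.057, 0.0231]
tcp_rot: [1.0, 0.005, -0.007, -0.0]
contact_force: [-13.4, -2.2, 6.9]
opening: 0.23
finger_force: 100.2
```

```bash
python3 -m crank '[[0.2,0,0,0,0,0],[0.4,0,0,0,0,0],[0.4,0,0,0,0,0],[0.4,0,0,0,0,0]]'
python3 -m crank '[[0,0,0,0,0,0],[0,0,0,0,0,0],[0,0,0,0,0,0],[0,0,0,0,0,0],[0,0,-2,0,0,0],[0,0,-5,0,0,0],[0,0,-9,0,0,0],[0,0,-12,0,0,0],[0,0,-12,0,0,0],[0,0,-12,0,0,0]]' 1
python3 - <<'E'
from h import *
save('wrist','w7'); print(ctrl.get_state()['eef_pos'])
cv2.imwrite('pics/w7b.png',cv2.resize(load('w7')['im'],(800,600),interpolation=cv2.INTER_CUBIC))
E
```

```text
time: 15.55
eef_pos: [0.5218, 0.0571, 0.0228]
tcp_rot: [1.0, 0.007, -0.012, 0.0]
contact_force: [-24.5, -3.3, 15.6]
opening: 0.234
finger_force: 101.5
time: 16.55
eef_pos: [0.5315, 0.0569, 0.1453]
tcp_rot: [1.0, 0.005, 0.001, 0.0]
contact_force: [-0.2, -0.6, -0.4]
opening: 0.999
finger_force: 0.0
[0.53042844 0.05696184 0.14377558]
```

View pics/w7b.png

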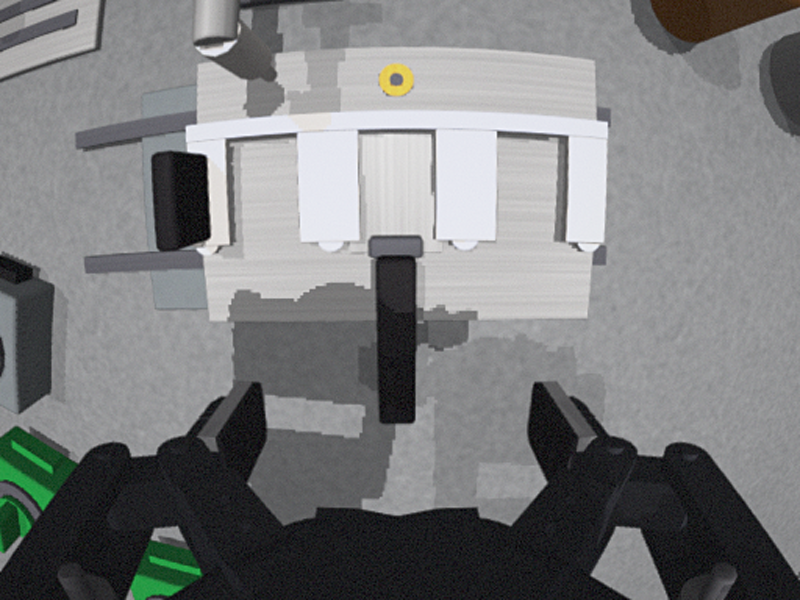

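Scraper A is fully home: the blade runs up to the white back wall and only ~2 mm shows before the lips at (395,247). Brass mark is at (396,80), nozzle tip near (214,44), and slot 0 is between 497 and 568. Next I check numerically whether B has moved and compute the move.

```bash
cat >> h.py <<'E'
def blobs(fn):
    a=load(fn); x0,x1,y0,y1=320,420,150,260
    im=a['im'][y0:y1,x0:x1]; o=[]
    for nm,m,h in [('handle',im.max(2)<50,.028),('blade',im.min(2)>145,.004)]:
        n,l,st,ce=cv2.connectedComponentsWithStats(m.astype(np.uint8))
        for k in range(1,n):
            if 120<st[k,4]<300:
                v,u=np.nonzero(l==k); P=np.array([atz(a,x+x0,y+y0,h)[:2] for x,y in zip(u,v)]); print(nm,len(P),P.mean(0))
E
python3 - <<'E'
from h import *
blobs('top0'); print(); save('top','t7'); blobs('t7')
f=W('w7')
m=f(396,80,.018);n=f(214,44,.045);print('mark',m,'noz',n)
a,b=f(210,320,.018),f(588,317,.018);print('front',a,b,ang(a-b)-90)
L=[f(*p,.033) for p in [(299,240),(359,240),(436,240),(497,240),(568,243),(607,243)]];print(L)
plan([.4768,-.3994,.14],-2.6)
E
```

```text
handle 206 [ 0.46531644 -0.39697725]
handle 186 [ 0.42662881 -0.28773451]
blade 174 [ 0.55374117 -0.40385152]
blade 189 [ 0.51485966 -0.2967182 ]

handle 205 [ 0.46514658 -0.39704213]
blade 186 [ 0.5549532  -0.40439258]
mark [0.66232845 0.05887776 0.018     ] noz [0.68326866 0.15858843 0.045     ]
front [0.51777169 0.17707322 0.018     ] [ 0.52217703 -0.06614855  0.018     ] 1.0376536900639621
[array([0.56998906, 0.11222533, 0.033     ]), array([0.56983081, 0.07839945, 0.033     ]), array([0.57026437, 0.03583885, 0.033     ]), array([0.57113091, 0.00139476, 0.033     ]), array([ 0.57105258, -0.04144117,  0.033     ]), array([ 0.57229109, -0.06695697,  0.033     ])]
shift cm [-5.75 45.59  0.29] rz 0.055 yaw now 0.5576661023176016
```

```bash
python3 -m crank '[[-0.6,4.6,0,0,0,0.01],[-1.2,9.2,0,0,0,0.02],[-1.7,13.7,0,0,0,0.03],[-2.3,18.3,0,0,0,0.04],[-2.9,22.8,0,0,0,0.055],[-3.5,27.4,0,0,0,0.055],[-4.1,31.9,0,0,0,0.055],[-4.6,36.5,0,0,0,0.055],[-5.2,41,0,0,0,0.055],[-5.7,45.6,0,0,0,0.055]]' 1
python3 -m crank '[[0,0,0,0,0,0],[0,0,0,0,0,0],[0,0,0,0,0,0]]'
python3 - <<'E'
from h import *
print('noz?',W('w7')(270,75,.045))
save('wrist','w8');w=load('w8');im=w['im']
plan([.4768,-.3994,.0045],-2.6)
f=W('w8',1)
# handle: dark pixels in front of gripper; blade: bright
fv=im[:210]
for nm,m,h in [('handle',fv.max(2)<60,.028),('blade',fv.min(2)>185,.004)]:
    n,l,st,ce=cv2.connectedComponentsWithStats(m.astype(np.uint8))
    for k in range(1,n):
        if st[k,4]>400:
            v,u=np.nonzero(l==k);P=np.array([f(x,y,h)[:2] for x,y in zip(u,v)]);print(nm,st[k],P.mean(0)*1000,cv2.minAreaRect((P*1000).astype(np.float32)))
E
```

```text
time: 17.65
eef_pos: [0.4769, -0.4005, 0.1418]
tcp_rot: [1.0, -0.023, -0.001, -0.002]
contact_force: [0.6, 0.6, -0.0]
opening: 1.002
finger_force: 0.0
time: 17.95
eef_pos: [0.4777, -0.398, 0.1426]
tcp_rot: [1.0, -0.022, -0.001, -0.001]
contact_force: [-0.3, -0.6, -0.2]
opening: 1.002
finger_force: 0.0
noz? [0.66148011 0.12541487 0.045     ]
shift cm [-0.09  0.19 13.85] rz 0.001 yaw now -2.5169769531052966
handle [ 245  152   25   58 1217] [ 489.83539714 -400.34718782] ((490.6944580078125, -400.4873352050781), (21.13999366760254, 52.538246154785156), 89.32080841064453)
blade [ 226   75   62   76 3980] [ 554.11345676 -402.47637182] ((551.4935913085938, -402.9897766113281), (56.6599235534668, 70.64805603027344), 88.69571685791016)
```

B is unmoved: origin about (0.4765,−0.4008), yaw −1.5°. Grasp it.

```bash
python3 -m crank '[[-0.1,0.3,3,0,0,-0.018],[-0.1,0.3,6,0,0,-0.018],[-0.1,0.3,9,0,0,-0.018],[-0.1,0.3,11,0,0,-0.018],[-0.1,0.3,12.5,0,0,-0.018],[-0.1,0.3,13.4,0,0,-0.018],[-0.1,0.3,13.9,0,0,-0.018],[-0.1,0.3,13.9,0,0,-0.018],[-0.1,0.3,13.9,0,0,-0.018]]' 1
python3 -m crank '[[0,0,0,0,0,0],[0,0,0,0,0,0],[0,0,0,0,0,0],[0,0,0,0,0,0],[0,0,0,0,0,0],[0,0,0,0,0,0],[0,0,0,0,0,0],[0,0,0,0,0,0]]' 0 100
python3 -m crank '[[0,0,-1,0,0,0],[0,0,-3,0,0,0],[0,0,-5,0,0,0],[0,0,-8,0,0,0],[0,0,-10,0,0,0],[0,0,-10,0,0,0],[0,0,-10,0,0,0]]'
python3 - <<'E'
from h import *
plan([.4445,-.0205,.104],0.5)
E
```

```text
time: 18.9
eef_pos: [0.4776, -0.4031, 0.0064]
tcp_rot: [1.0, -0.014, 0.001, 0.001]
contact_force: [0.5, 0.7, 0.4]
opening: 1.001
finger_force: 0.0
time: 19.7
eef_pos: [0.4773, -0.4029, 0.0059]
tcp_rot: [1.0, -0.014, 0.0, 0.0]
contact_force: [0.2, -0.1, 3.1]
opening: 0.234
finger_force: 100.0
time: 20.4
eef_pos: [0.4766, -0.402, 0.1047]
tcp_rot: [1.0, -0.014, -0.0, -0.0]
contact_force: [-0.1, 0.2, -1.8]
opening: 0.235
finger_force: 99.3
shift cm [ -4.24 -38.05   0.1 ] rz -0.036 yaw now -1.5555863457785608
```

```bash
python3 -m crank '[[-0.4,-3,0,0,0,0],[-0.8,-7,0,0,0,0],[-1.2,-11.5,0,0,0,-0.01],[-1.7,-16,0,0,0,-0.02],[-2.2,-20.5,0,0,0,-0.03],[-2.7,-25,0,0,0,-0.036],[-3.2,-29.5,0,0,0,-0.036],[-3.7,-34,0,0,0,-0.036],[-4.2,-37,0,0,0,-0.036],[-4.3,-38.1,0,0,0,-0.036]]'
python3 -m crank '[[0,0,0,0,0,0],[0,0,0,0,0,0],[0,0,0,0,0,0]]'
python3 - <<'E'
from h import *
save('wrist','w9');s=ctrl.get_state();print(s['qpos'])
cv2.imwrite('pics/w9b.png',cv2.resize(load('w9')['im'],(800,600),interpolation=cv2.INTER_CUBIC))
E
```

```text
time: 21.4
eef_pos: [0.4417, -0.0176, 0.1029]
tcp_rot: [1.0, 0.006, -0.003, -0.001]
contact_force: [-0.4, -0.2, -2.0]
opening: 0.235
finger_force: 99.3
time: 21.7
eef_pos: [0.4446, -0.0217, 0.1051]
tcp_rot: [1.0, 0.004, -0.0, 0.0]
contact_force: [0.1, -0.0, -1.3]
opening: 0.233
finger_force: 99.2
[-2.77305389e-01 -8.24778148e-02  2.22537369e+00 -3.28433900e-04
  9.98756302e-01  1.28671418e+00]
```

View pics/w9b.png

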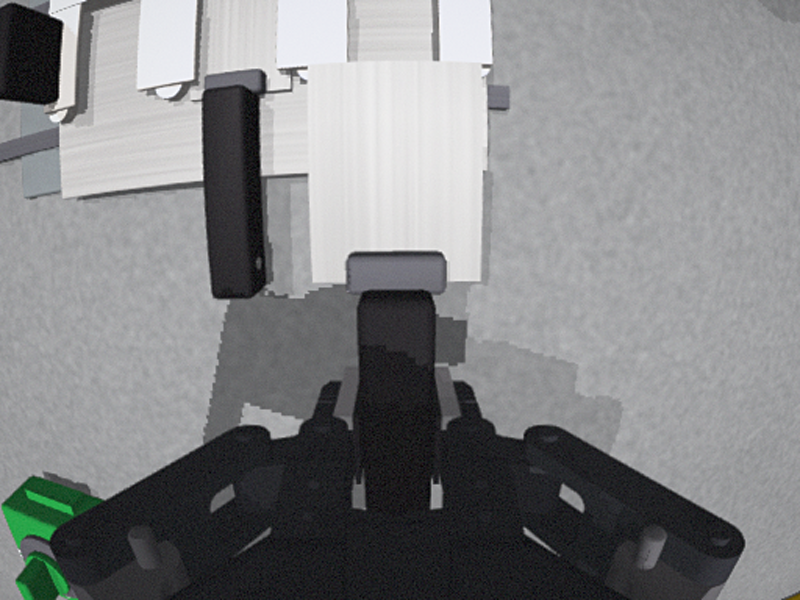

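Same picture as before the first insertion: blade tip (308–481, row 63) and the lips' inner edges at 348 and 438, row 66.

```bash
python3 - <<'E'
from h import *
f=W('w9')
L=[f(u,66,.033) for u in (348,438)];print(L,(L[0]+L[1])/2)
l,r=f(308,63,.1005),f(481,63,.1005);k,m=f(313,282,.1005),f(481,281,.1005)
print('tip',(l+r)/2,np.linalg.norm(l-r),'yaw',ang(l-r)-90,ang((l+r)-(k+m)))
E
```

```text
[array([0.56989556, 0.00180853, 0.033     ]), array([ 0.57009595, -0.03931683,  0.033     ])] [ 0.56999575 -0.01875415  0.033     ]
tip [ 0.5544533  -0.01979851  0.1005    ] 0.05469933949429335 yaw 0.34371746452815444 1.0738934347801303
```

```bash
python3 -m crank '[[-0.3,-0.07,2,0,0,0],[-0.3,-0.07,4,0,0,0],[-0.3,-0.07,6,0,0,0],[-0.3,-0.07,7,0,0,0],[-0.3,-0.07,7.5,0,0,0],[-0.3,-0.07,7.8,0,0,0],[-0.3,-0.07,7.9,0,0,0],[-0.3,-0.07,7.9,0,0,0],[-0.3,-0.07,7.9,0,0,0]]'
python3 -m crank '[[0.5,-0.02,0,0,0,0],[1,-0.02,0,0,0,0],[1.5,-0.03,0,0,0,0],[2,-0.03,0,0,0,0],[2.5,-0.04,0,0,0,0],[3,-0.04,0,0,0,0],[3.5,-0.05,0,0,0,0],[4,-0.05,0,0,0,0],[4,-0.05,0,0,0,0],[4,-0.05,0,0,0,0]]'
```

```text
time: 22.65
eef_pos: [0.442, -0.02, 0.027]
tcp_rot: [1.0, 0.004, 0.001, 0.0]
contact_force: [-0.2, 0.7, -1.7]
opening: 0.234
finger_force: 99.3
time: 23.65
eef_pos: [0.4814, -0.0189, 0.0262]
tcp_rot: [1.0, 0.004, -0.0, -0.0]
contact_force: [-0.3, -0.3, -1.5]
opening: 0.234
finger_force: 99.3
```

```bash
python3 -m crank '[[0.5,0,0,0,0,0],[1,0,0,0,0,0],[1.5,0,0,0,0,0],[2,-0.03,0,0,0,0],[2.5,-0.03,0,0,0,0],[3,-0.03,0,0,0,0],[3.4,-0.04,0,0,0,0],[3.7,-0.04,0,0,0,0],[3.7,-0.04,0,0,0,0],[3.7,-0.04,0,0,0,0]]'
python3 -m crank '[[0.2,0,0.1,0,0,0],[0.4,0,0.1,0,0,0],[0.6,0,0.1,0,0,0],[0.8,0,0.1,0,0,0],[0.8,0,0.1,0,0,0]]'
python3 -m crank '[[0.2,0,0,0,0,0],[0.4,0,0,0,0,0],[0.4,0,0,0,0,0],[0.4,0,0,0,0,0]]'
```

```text
time: 24.65
eef_pos: [0.5182, -0.0182, 0.0262]
tcp_rot: [1.0, 0.004, -0.0, -0.0]
contact_force: [0.5, -0.2, -2.2]
opening: 0.236
finger_force: 99.3
time: 25.15
eef_pos: [0.5246, -0.018, 0.0246]
tcp_rot: [1.0, 0.005, -0.003, -0.0]
contact_force: [-5.3, -0.8, -1.1]
opening: 0.234
finger_force: 99.5
time: 25.55
eef_pos: [0.5245, -0.0179, 0.024]
tcp_rot: [1.0, 0.005, -0.008, -0.0]
contact_force: [-17.6, -1.8, 9.4]
opening: 0.236
finger_force: 100.9
```

B hit the stop and is home. Release, rise, and work out the fin.

```bash
python3 -m crank '[[0,0,0,0,0,0],[0,0,0,0,0,0],[0,0,0,0,0,0],[0,0,0,0,0,0],[0,0,-2,0,0,0],[0,0,-5,0,0,0],[0,0,-9,0,0,0],[0,0,-13,0,0,0],[0,0,-13,0,0,0],[0,0,-13,0,0,0]]' 1
python3 - <<'E'
from h import *
f=W('w7'); print('fin outer top',f(153,152,.08),f(157,250,.08),'inner bottom',f(208,155,.033),f(208,240,.033))
save('top','t9');t=load('t9')
save('wrist','w10')
plan([.575,.17,.16],1)
# fin in top view: dark blob
im=t['im'][150:190,215:235]; m=(im.max(2)<45).astype(np.uint8); n,l,st,ce=cv2.connectedComponentsWithStats(m)
for k in range(1,n): print(st[k],ce[k]+[215,150],atz(t,*(ce[k]+[215,150]),.08))
E
```

```text
time: 26.55
eef_pos: [0.5314, -0.0183, 0.1568]
tcp_rot: [1.0, 0.004, 0.002, 0.0]
contact_force: [-0.5, -0.2, -0.2]
opening: 0.999
finger_force: 0.0
fin outer top [0.62130151 0.17605688 0.08      ] [0.57272669 0.17629235 0.08      ] inner bottom [0.62064648 0.16574555 0.033     ] [0.57113433 0.1675452  0.033     ]
shift cm [  4.71 -18.75  -0.61] rz -0.009 yaw now 0.5042076054635236
[ 7 18  4 13 49] [223.59183673 174.10204082] [0.59172478 0.16948628 0.08      ]
```

```bash
python3 -m crank '[[1.5,-4.5,0,0,0,0],[3,-9,0,0,0,0],[4.5,-13.5,0,0,0,-0.009],[5.9,-18,0,0,0,-0.009],[5.9,-18.85,2,0,0,-0.009],[5.9,-18.85,5,0,0,-0.009],[5.9,-18.85,8,0,0,-0.009],[5.9,-18.85,10.5,0,0,-0.009],[5.9,-18.85,11.4,0,0,-0.009],[5.9,-18.85,11.4,0,0,-0.009]]' 1
python3 -m crank '[[0,0,0,0,0,0],[0,0,0,0,0,0],[0,0,0,0,0,0],[0,0,0,0,0,0],[0,0,0,0,0,0],[0,0,0,0,0,0],[0,0,0,0,0,0],[0,0,0,0,0,0]]' 0 60
```

```text
time: 27.65
eef_pos: [0.5854, 0.1705, 0.038]
tcp_rot: [1.0, 0.009, -0.003, 0.0]
contact_force: [-0.7, 0.6, -0.3]
opening: 0.999
finger_force: 0.0
time: 28.45
eef_pos: [0.5881, 0.171, 0.0422]
tcp_rot: [1.0, 0.009, 0.0, -0.0]
contact_force: [-1.6, 0.7, 5.7]
opening: 0.157
finger_force: 60.0
```

```bash
python3 -m crank '[[0,-0.8,0,0,0,0],[0,-1.6,0,0,0,0],[0,-2.5,0,0,0,0],[0,-3.5,0,0,0,0],[0,-4.5,0,0,0,0],[0,-5.5,0,0,0,0],[0,-6.2,0,0,0,0],[0,-6.7,0,0,0,0],[0,-6.7,0,0,0,0],[0,-6.7,0,0,0,0]]'
python3 - <<'E'
from h import *
save('wrist','w11');save('top','t11')
for t in ['t9','t11']:
    z=load(t);im=z['im'][145:175,220:270].astype(int);m=((im[...,2]-im[...,0])>60).astype(np.uint8)
    n,l,st,ce=cv2.connectedComponentsWithStats(m)
    for k in range(1,n): print(t,st[k],ce[k]+[220,145],atz(z,*(ce[k]+[220,145]),.018))
im=load('w11')['im'].astype(int);m=((im[...,2]-im[...,0])>80).astype(np.uint8);m[250:]=0
n,l,st,ce=cv2.connectedComponentsWithStats(m)
for k in range(1,n):
    if st[k,4]>20:print(st[k],ce[k])
E
```

```text
time: 29.45
eef_pos: [0.5869, 0.2383, 0.0422]
tcp_rot: [1.0, 0.009, 0.0, -0.0]
contact_force: [-1.6, 0.6, 5.3]
opening: 0.153
finger_force: 60.1
t9 [32 11  5  5 17] [253.64705882 157.76470588] [0.6631121  0.05707107 0.018     ]
t11 [15 12  4  4  9] [236.66666667 159.        ] [0.65793954 0.12292326 0.018     ]
[423 107  24  31 489] [434.48261759 122.3599182 ]
```

```bash
python3 -m crank '[[0,0,0,0,0,0],[0,0,0,0,0,0],[0,0,0,0,0,0],[0,0,0,0,0,0],[0,0,-3,0,0,0],[0,0,-7,0,0,0],[0,0,-11,0,0,0],[-3,3,-12,0,0,0],[-6,7,-12,0,0,0],[-8.7,11.2,-12,0,0,0]]' 1
python3 -m crank '[[0,0,0,0,0,0],[0,0,0,0,0,0],[0,0,0,0,0,0]]'
python3 - <<'E'
from h import *
save('wrist','w12');save('side','s12')
i=load('w12');print(i['o'])
im=i['im'];a=cv2.resize(im[20:120,200:300],(400,400),interpolation=cv2.INTER_CUBIC)
mk=im.astype(int);m=((mk[...,2]-mk[...,0])>80).astype(np.uint8);m[250:]=0
n,l,st,ce=cv2.connectedComponentsWithStats(m)
for k in range(1,n):
    if st[k,4]>20:print(st[k],ce[k],W('w12',1)(*ce[k],.018))
print(W('w12',1)(254,60,.045), W('w12',1)(254,100,.018))
# column profile of the nozzle above the mark (nozzle white vs dark)
for r in range(10,70,6): print(r,im[r,232:280:2].max(1))
E
```

```text
time: 30.55
eef_pos: [0.5007, 0.1236, 0.162]
tcp_rot: [1.0, 0.01, 0.001, 0.0]
contact_force: [0.2, -1.6, 0.8]
opening: 1.002
finger_force: 0.0
time: 30.85
eef_pos: [0.5024, 0.1247, 0.1619]
tcp_rot: [1.0, 0.009, 0.001, -0.0]
contact_force: [1.0, 0.2, -0.2]
opening: 0.998
finger_force: 0.0
[0.57261467 0.12637051 0.30472783]
[246  19  21  17 220] [255.81363636  27.63181818] [0.66117121 0.12602481 0.018     ]
[0.62272692 0.12708337 0.045     ] [0.58871276 0.12644744 0.018     ]
10 [123 115 120 122 121 122 120  93  77  78  79  81  81  80  74  76  75  78
 102 192 171 167 167 173]
16 [123 124 120 128 122 126 121 123 124 123 100  78  80  78  69 203 204 198
 197 198 188 168 172 169]
22 [198 123 120 125 121 123 124 126 169 163 212 238 202 222 234 228 223 198
 198 195 169 166 169 168]
28 [195 119 123 120 115 118 124 164 167 172 128  78  96 104 213 229 228 217
 194 195 195 177 170 172]
34 [203 126 122 122 125 123 124 125 123 167 178 169 170 235 230 200 176 172
 173 174 174 174 175 175]
40 [193 119 121 118 120 118 116 120 117 118 115 180 194 188 189 163 166 163
 164 160 166 169 167 163]
46 [238 238 238 239 239 240 238 238 239 238 237 238 237 238 239 239 239 237
 226 228 227 228 227 227]
52 [238 240 240 241 240 242 241 241 241 241 242 242 241 242 241 241 241 241
 242 241 240 231 230 229]
58 [233 151 159 168 171 168 174 179 182 175 185 175 179 180 205 209 177 176
 167 169 170 162 156  95]
64 [228 185 207 221 224 221 222 226 225 223 226 218 223 225 223 224 222 223
 222 226 222 220 227 128]
```

```bash
python3 -m crank '[[1.5,0,-1,0,0,0],[3,0,-2,0,0,0],[4,0,-3,0,0,0],[4,0,-4,0,0,0],[4,0,-4,0,0,0],[4,0,-4,0,0,0],[4,0,-4,0,0,0]]'
python3 - <<'E'
from h import *
save('wrist','w13');i=load('w13');print(i['o'])
im=i['im']; mk=im.astype(int);m=((mk[...,2]-mk[...,0])>80).astype(np.uint8);m[250:]=0
n,l,st,ce=cv2.connectedComponentsWithStats(m)
for k in range(1,n):
    if st[k,4]>20:print(st[k],ce[k],W('w13',1)(*ce[k],.018))
a=cv2.resize(im[0:120,190:310],(600,600),interpolation=cv2.INTER_CUBIC)
b=cv2.resize(im,(200,150)); s=load('s12')['im']
t=load('t11')['im'][140:180,215:255]
col=np.vstack([b,cv2.resize(s[180:250,150:255],(200,133),interpolation=cv2.INTER_CUBIC),cv2.resize(t,(200,200),interpolation=cv2.INTER_CUBIC),np.zeros((117,200,3),np.uint8)])
cv2.imwrite('pics/w13b.png',np.hstack([a,col]))
E
```

```text
time: 31.65
eef_pos: [0.5408, 0.1252, 0.2005]
tcp_rot: [1.0, 0.009, -0.001, 0.0]
contact_force: [0.2, -0.2, -0.1]
opening: 1.0
finger_force: 0.0
[0.61136601 0.12701278 0.34318095]
[498   0  14  22 171] [504.74853801   6.87134503] [ 0.81724923 -0.23725848  0.018     ]
[247  67  18  12 119] [255.36134454  73.2605042 ] [0.65823091 0.12606591 0.018     ]
```

View pics/w13b.png

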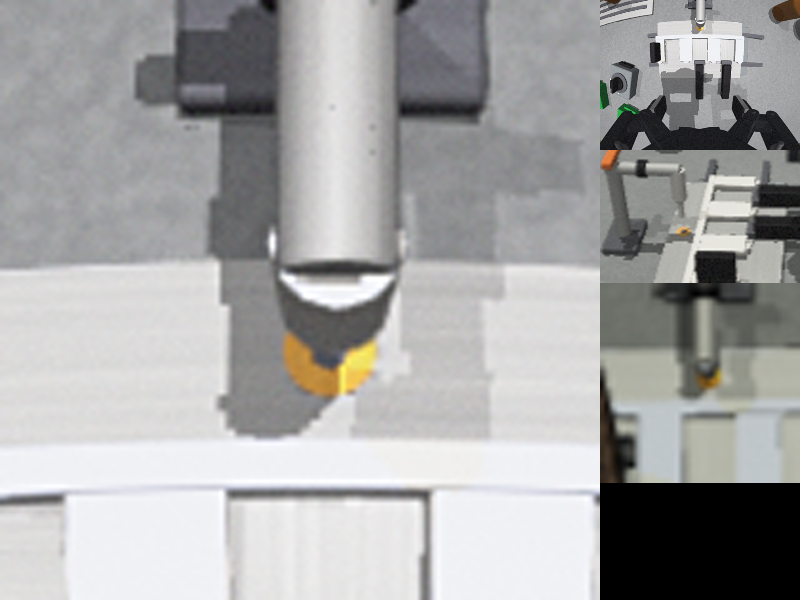

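The composite shows the nozzle column (277–397, centre 337) over the brass mark (284–377, centre 330, dark centre 328), so they are nearly aligned. I'll quantify the offset.

```bash
python3 - <<'E'
from h import *
f=W('w13',1)
g=lambda u,v,z: f(190+(u+.5)/5-.5,(v+.5)/5-.5,z)
print('mark c',g(330.5,350,.018),'dark',g(328,356,.018))
print('mark edges',g(284,350,.018),g(377,350,.018))
for z in (.06,.07,.08,.09): print(z,g(277,268,z),g(397,268,z),(g(277,268,z)+g(397,268,z))[:2]/2)
for z in (.12,): print('arm top',(g(281,30,z)+g(399,30,z))[:2]/2)
for z in (.045,.05,.055,.06): print('cone rim',z,(g(279,300,z)+g(396,300,z))[:2]/2)
# depth at points
d=load('w13')['d']
for u,v in [(337,250),(337,285),(337,320),(300,310),(375,310),(337,200),(337,100)]: print((u,v),d[int(v/5),190+int(u/5)])
i=load('w13');Rm=R.from_quat(i['q']).as_matrix();print(Rm)
E
```

```text
mark c [0.66233167 0.12577797 0.018     ] dark [0.66097728 0.12628956 0.018     ]
mark edges [0.66217364 0.13575508 0.018     ] [0.66258045 0.11579841 0.018     ]
0.06 [0.67175862 0.13624573 0.06      ] [0.67225526 0.11377898 0.06      ] [0.67200694 0.12501235]
0.07 [0.66962597 0.13591968 0.07      ] [0.67010507 0.1142463  0.07      ] [0.66986552 0.12508299]
0.08 [0.66749332 0.13559364 0.08      ] [0.66795488 0.11471363 0.08      ] [0.6677241  0.12515364]
0.09 [0.66536067 0.1352676  0.09      ] [0.66580469 0.11518096 0.09      ] [0.66558268 0.12522428]
arm top [0.69821838 0.12566358]
cone rim 0.045 [0.66853253 0.12468767]
cone rim 0.05 [0.66757394 0.12472666]
cone rim 0.055 [0.66661536 0.12476565]
cone rim 0.06 [0.66565677 0.12480464]
(337, 250) 0.18918884
(337, 285) 0.19752188
(337, 320) 0.2102584
(300, 310) 0.2128725
(375, 310) 0.21729968
(337, 200) 0.18587866
(337, 100) 0.1810538
[[ 1.84241181e-02 -9.61539053e-01 -2.74049633e-01]
 [-9.99830248e-01 -1.76727616e-02 -5.21051657e-03]
 [ 1.66901349e-04  2.74099111e-01 -9.61701435e-01]]
```

The mark is within about 1 mm of the nozzle axis (0.1260 vs 0.1251 in y), so it stays. Now back to the selector.

```bash
python3 -m crank '[[-0.2,-1.3,0,0,0,-0.145],[-0.3,-2.6,0,0,0,-0.29],[-0.5,-3.8,0,0,0,-0.435],[-0.6,-5.1,0,0,0,-0.58],[-0.8,-6.4,0,0,0,-0.725],[-0.9,-7.7,0,0,0,-0.87],[-1.1,-9,0,0,0,-1.015],[-1.2,-10.2,0,0,0,-1.16],[-1.4,-11.5,0,0,0,-1.305],[-1.5,-12.8,0,0,0,-1.45]]' 1
python3 - <<'E'
from h import *
plan([.506,.3805,.2],163.4)
E
```

```text
time: 32.7
eef_pos: [0.5236, 0.2531, 0.2007]
tcp_rot: [0.741, 0.672, -0.001, -0.0]
contact_force: [0.6, -0.1, -1.0]
opening: 1.005
finger_force: 0.0
shift cm [12.51 -2.98  0.06] rz -1.378 yaw now 84.43929900825788
```

```bash
python3 -m crank '[[1.3,-0.3,0,0,0,-0.14],[2.5,-0.6,0,0,0,-0.28],[3.8,-0.9,0,0,0,-0.42],[5,-1.2,0,0,0,-0.56],[6.3,-1.5,0,0,0,-0.7],[7.5,-1.8,0,0,0,-0.84],[8.8,-2.1,0,0,0,-0.98],[10,-2.4,0,0,0,-1.12],[11.3,-2.7,0,0,0,-1.26],[12.5,-3,0,0,0,-1.378]]'
python3 -m crank '[[0,0,0,0,0,0],[0,0,0,0,0,0],[0,0,0,0,0,0]]'
python3 - <<'E'
from h import *
plan([.5057,.380,.0795],163.4)
E
```

```text
time: 33.7
eef_pos: [0.5067, 0.3805, 0.2006]
tcp_rot: [0.145, 0.989, -0.0, -0.0]
contact_force: [0.9, -0.0, 0.4]
opening: 1.004
finger_force: 0.0
time: 34.0
eef_pos: [0.5072, 0.3795, 0.201]
tcp_rot: [0.148, 0.989, -0.0, -0.0]
contact_force: [0.5, 0.1, -0.0]
opening: 0.997
finger_force: 0.0
shift cm [1.500e-01 1.000e-02 1.215e+01] rz -0.008 yaw now 162.93343153985637
```

```bash
python3 -m crank '[[0.1,0,3,0,0,-0.008],[0.1,0,6,0,0,-0.008],[0.1,0,8.5,0,0,-0.008],[0.1,0,10.5,0,0,-0.008],[0.1,0,11.5,0,0,-0.008],[0.1,0,12.1,0,0,-0.008],[0.1,0,12.1,0,0,-0.008],[0.1,0,12.1,0,0,-0.008]]' 1
python3 -m crank '[[0,0,0,0,0,0],[0,0,0,0,0,0],[0,0,0,0,0,0],[0,0,0,0,0,0],[0,0,0,0,0,0],[0,0,0,0,0,0],[0,0,0,0,0,0],[0,0,0,0,0,0]]' 0 60
python3 - <<'E'
from h import *
plan([.5057,.380,.0795],83.0)
E
```

```text
time: 34.8
eef_pos: [0.5071, 0.3807, 0.0816]
tcp_rot: [0.144, 0.99, 0.001, 0.001]
contact_force: [0.4, -0.1, -0.5]
opening: 0.995
finger_force: 0.0
time: 35.6
eef_pos: [0.506, 0.3792, 0.0808]
tcp_rot: [0.144, 0.99, -0.002, -0.001]
contact_force: [-2.6, -4.3, 4.7]
opening: 0.143
finger_force: 60.4
shift cm [0.05 0.07 0.13] rz 1.404 yaw now 163.4165247097289
```

```bash
python3 -m crank '[[0,-0.1,0,0,0,0.14],[0,-0.1,0,0,0,0.28],[0,-0.1,0,0,0,0.42],[0,-0.1,0,0,0,0.56],[0,-0.1,0,0,0,0.7],[0,-0.1,0,0,0,0.84],[0,-0.1,0,0,0,0.98],[0,-0.1,0,0,0,1.12],[0,-0.1,0,0,0,1.26],[0,-0.1,0,0,0,1.38]]'
python3 -m crank '[[0,0,0,0,0,0.025],[0,0,0,0,0,0.025],[0,0,0,0,0,0.025],[0,0,0,0,0,0.025]]'
python3 - <<'E'
from h import *
plan([.5057,.380,.0795],83.0)
save('wrist','w14');im=load('w14')['im']
# studs & pointer: white blobs on grey box
g=im[120:260,150:360].min(2); n,l,st,ce=cv2.connectedComponentsWithStats((g>200).astype(np.uint8))
f=W('w14',1)
for k in range(1,n):
    if 8<st[k,4]<150: c=ce[k]+[150,120]; print(st[k,2:],c,'stud?',f(*c,.05),'ptr?',f(*c,.104))
E
```

```text
time: 36.6
eef_pos: [0.5051, 0.3785, 0.0808]
tcp_rot: [0.742, 0.67, -0.002, 0.0]
contact_force: [-3.9, -4.0, 5.4]
opening: 0.145
finger_force: 60.3
time: 37.0
eef_pos: [0.5051, 0.3785, 0.0808]
tcp_rot: [0.749, 0.663, -0.002, 0.0]
contact_force: [-4.5, -4.0, 5.0]
opening: 0.144
finger_force: 60.3
shift cm [0.16 0.04 0.12] rz 0.0 yaw now 83.02051717838042
[ 3  5 13] [150.84615385 162.        ] stud? [0.44885166 0.42938195 0.05      ] ptr? [0.46948363 0.43524927 0.104     ]
[ 8  8 47] [244.08510638 166.08510638] stud? [0.50542263 0.41911513 0.05      ] ptr? [0.50842951 0.42818115 0.104     ]
[ 8  8 52] [254.71153846 165.55769231] stud? [0.51169115 0.41866364 0.05      ] ptr? [0.51274502 0.42787033 0.104     ]
[ 8  8 49] [265.57142857 166.53061224] stud? [0.5179926  0.41731754 0.05      ] ptr? [0.51708321 0.42694362 0.104     ]
[ 7  7 44] [215.95454545 177.06818182] stud? [0.48783036 0.41463051 0.05      ] ptr? [0.49631824 0.42509374 0.104     ]
[ 7  8 45] [208.13333333 183.71111111] stud? [0.48247194 0.41118658 0.05      ] ptr? [0.49262927 0.4227228  0.104     ]
[ 6  7 35] [191.57142857 216.94285714] stud? [0.46843583 0.39138853 0.05      ] ptr? [0.48296621 0.40909297 0.104     ]
[  4  28 107] [253.42990654 240.01869159] stud? [0.50513638 0.37136941 0.05      ] ptr? [0.50823244 0.39531095 0.104     ]
```

The pointer (253,240) lines up with the middle of the three studs (254.7,165.6). Release, retreat, and run a final numeric check.

```bash
python3 -m crank '[[0,0,0,0,0,0],[0,0,0,0,0,0],[0,0,0,0,0,0],[0,0,0,0,0,0],[0,0,0,0,0,0],[0,0,-3,0,0,0],[0,0,-7,0,0,0],[0,0,-11,0,0,0],[0,0,-15,0,0,0],[0,0,-17,0,0,0]]' 1
python3 -m crank '[[0,0,0,0,0,0],[0,0,0,0,0,0],[0,0,0,0,0,0],[0,0,0,0,0,0],[0,0,0,0,0,0]]'
python3 - <<'E'
from h import *
save('top','t15');z=load('t15');o=load('t11')
r=np.s_[120:215,215:300]
d=cv2.absdiff(z['im'][r],o['im'][r]).max(2);print('changed px in carriage area',(d>50).sum(), np.argwhere(d>50).min(0,initial=999)+[120,215],np.argwhere(d>50).max(0,initial=0)+[120,215])
im=z['im'][r]; n,l,st,ce=cv2.connectedComponentsWithStats((im.max(2)<45).astype(np.uint8))
for k in range(1,n):
    if st[k,4]>60: print('dark',st[k],atz(z,*(ce[k]+[215,120]),.046))
w=load('w13')['im']
f=W('w13',1)
# handles/ blade: handle rear ends in w13
fv=w[:230]; n,l,st,ce=cv2.connectedComponentsWithStats((fv.max(2)<60).astype(np.uint8))
for k in range(1,n):
    if 400<st[k,4]<6000:
        v,u=np.nonzero(l==k);P=np.array([f(x,y,.046)[:2] for x,y in zip(u,v)])*1000;print('h',st[k],cv2.minAreaRect(P.astype(np.float32)),P.min(0),P.max(0))
E
```

```text
time: 38.05
eef_pos: [0.5075, 0.3804, 0.2556]
tcp_rot: [0.749, 0.663, 0.004, 0.001]
contact_force: [-0.9, -0.5, -0.0]
opening: 0.998
finger_force: 0.0
time: 38.55
eef_pos: [0.5054, 0.3792, 0.2484]
tcp_rot: [0.749, 0.663, -0.002, -0.0]
contact_force: [-0.3, 0.2, -0.6]
opening: 0.998
finger_force: 0.0
changed px in carriage area 324 [157 215] [214 223]
dark [ 18  64   7  27 151] [0.5070615  0.12259623 0.046     ]
dark [ 38  64   6  27 147] [0.5073426  0.04872338 0.046     ]
h [ 128  109   28   52 1246] ((593.9425659179688, 244.1411590576172), (54.386959075927734, 29.65536880493164), 1.7307876348495483) [566.66433303 228.91345577] [620.92366661 259.13018251]
h [ 48 157  39  20 431] ((562.5311889648438, 345.1213073730469), (57.49879455566406, 15.262029647827148), 72.38043212890625) [549.7847128  315.84615556] [573.16869693 373.81160069]
h [ 244  164   21   66 1283] ((527.588134765625, 124.92822265625), (70.5274429321289, 21.183128356933594), 0.4866766035556793) [492.24483545 114.16515141] [562.90594156 135.50484701]
h [ 309  165   27   65 1447] ((528.4900512695312, 52.64278030395508), (70.88841247558594, 25.183795928955078), 0.5437308549880981) [493.11640425  39.72374436] [563.99731954  65.41606483]
h [ 25 197  35  33 929] ((501.3233337402344, 403.04229736328125), (43.20384216308594, 70.48313903808594), 3.795813798904419) [477.43578874 367.94045738] [523.66172067 436.77648309]
```

Both handles sit equally deep (front edges at x 0.563 and 0.564) and the carriage area is unchanged since its move.

```bash
python3 -c "
from plant import ctrl
print(ctrl.sign_off())"
```

```text
the job is handed in; nothing more can be done
None
```

Job handed in, no verdict returned: I turned the selector to one stud, slid both scrapers (only two were there) home in the middle and right-hand slots, slid the carriage until its mark sat about 1 mm off the nozzle axis by my measurement, then turned the selector to three studs.

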